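# Set the stop bracket to the gauge block and clamp it

### The arm

A 6-joint arm with a two-finger parallel gripper is mounted at the origin on the work surface. World frame = base frame: x ahead of the robot, y to its left, z up, the work surface at z = 0. Lengths are in mm, angles in rad, forces in N, time in s.
With the tool pointing down it reaches from about 150 to 775 mm from the base axis. Payload 6.1 kg.
Tool frame: the origin (TCP) lies on the centre line of the jaws, within the pads' length; the fingertips stand 22 mm ahead of it and the grasp point (between the pads) lies 3 mm ahead of it; z points along the fingers, y is the line along which they close (so a half turn about z gives the same grasp; the last joint's range is limited). The gripper opens to 85 mm and grips with 20 to 120 N. Pads are 22 mm wide; open, the fingers measure 114 mm over their backs; the gripper's body (76 mm by 85 mm) begins 54 mm behind the grasp point. The pads swing forward as they close: fully open they stand 13 mm farther back than shut.
Start: joints at [-1.32, 0.126, -0.04, 1.405, 0, 1.571], TCP at [130.288, -508.56, 253.295] pointing down, gripper open.
Joint ranges: [-2.72, 2.72], [-0.95, 1.95], [-1.27, 1.35], [-1.78, 2.02], [-1.46, 1.47], [-3.14, 3.14]. Speed limits (rad/s): [2.39, 2.39, 3.01, 3.14, 3.14, 3.14].

### API

Orientations are given as a 3x3 rotation matrix whose columns are the frame's x, y, z axes.
In Python, from plant import r, imaging gives the robot as it stands. The module is installed in compiled form; this text tells all that it offers.
- The arm moves only by the shell command python3 -m crank 'ROWS' [OPENING] [FORCE]. ROWS is text: rows parted by semicolons, each of 4 numbers parted by spaces: the shift along the tool's x, y, z in cm, then the turn about the tool's z in degrees. In form: dx dy dz twist; .... A call has 1 to 8 rows; each row is the pose to reach, as a shift and turn from the pose commanded when the call began, along the tool's axes at that moment; what a row does not reach only later rows make up. A row lasts 1/8 s, in which the tool goes at most 62.5 mm and 10.7 degrees, less where a joint would pass 70% of its speed; a pose out of reach is approached as far as the arm can. A call with a gripper value outside its range is refused whole. OPENING is the opening, from -1 (shut) to 1 (fully open), set as the call begins (- or left out, the last holds). The fingers move at their own pace and stop on an object; FORCE is the grip in N (left out, the last holds). Time passes only in rows, so rows that repeat a pose let the fingers close. It gives the time, the measured TCP pose, the force, the opening and the grip force at its end, in the units of the state.
- r.state(): the state, without advancing time (a new reading comes with each control period).
- imaging.read_camera(name): name is "side" or "top"; returns a dict with "frame" (384x512x3 uint8, blue, green, red), "depth" (384x512 float32, mm along the optical axis (not along the pixel's ray), 0 where there is no reading), "fx", "fy", "cx", "cy" (pixels), "k1" (the pictures are not rectified: a ray, as slopes to the right and down, at radius r is drawn at 1 + k1 r^2 times it, then the intrinsics apply), "cam_to_world" (4x4, takes a point from camera to world coordinates). Camera axes: x right, y up, looking along -z (the intrinsics and any distortion apply to the point x, -y, -z); pixel columns grow to the right and rows downward; lengths in mm; the calibration is good to about 2 mm. A picture is of the moment at which its call begins.
- r.finish_job(): hands the job in; it is judged then, once.
The state is a dict: "t": time; "joint_positions": joint angles; "qd": joint speeds; "joint_torque": joint torques, N m; "tool_pos": TCP position; "tcp_rot": TCP orientation; "wrist_force": force on the tool from outside, world axes, zero at the start; "ft_torque": the same for the moment, N m; "finger_gap": finger opening in mm; "gripper_force": force on a finger pad.
Only numpy, scipy, OpenCV 4.12 (cv2) and the standard library are available. Lean on these libraries where they do the work, as an engineer would, in place of code of your own. Each camera call takes 0.05 s, during which the arm holds its last target. There are 200 camera calls.

### The job

On the setting fixture, gently slide the slotted yellow stop bracket along its studs towards the blue anvil, into the red-marked zone, until the white ceramic gauge block is lightly nipped between the bracket and the anvil's brass pad with no gap on either side: the block is fragile and must not be squeezed hard. Then tighten the bracket by turning the orange clamp lever clockwise (seen from above) as far as it goes, so that the block stays nipped, and leave the things around alone.

Things in the scene. Friction and masses are not known exactly. Their poses are not given: they have to be found in the camera images.
- base: fixed setting fixture: dark steel plate, origin on its underside; spans x -75 to 75, y -160 to 150, top at z 16 mm. +y is the sliding direction, to the blue anvil; -x is the side nearer the robot. Two 10 mm studs at (-35,0) with orange lever and brass washer, and (35,0) with a plain bolt, top 38 mm over the table. Red bands, y 50 to 68, at its edges mark where the bracket's front edge ends up.
- anvil_face (a point): middle of the flat face (base y = 110, x = 0, 34 mm over the table) of the blue anvil, a fixed block 60 wide, 34 thick, 50 mm tall on the plate; axes as the base's, +y into the anvil. From this point a brass pad, 22 mm across, on a stiff screw stands out towards -y by 2 to 20 mm, set differently each time and not measured: the block seats on this pad, so find it by feel.
- bracket: loose yellow bracket, 0.36 to 0.6 kg, foot 110 x 110 x 8 mm flat on the plate, two slots along y (15 wide, 74 long) over the studs; held down by their heads; slides with 1 to 5 N until clamped. Origin: centre of the foot's underside; axes as the base's, up to 2 deg of play. It starts 13 to 46 mm short of its place.
- bracket_face (a point): middle of the front face (bracket y = 55, z = 18 mm) of the bracket's stop wall, which meets the gauge block; the wall is 40 wide, 12 thick, top 54 mm over the foot's underside; axes as the bracket's
- bracket_tab (a point): middle of the rear face (bracket y = -55, z = 30 mm) of the bracket's push tab: an upright tab 44 wide in x, 8 thick, top 44 mm over the foot's underside, rear painted black; push it towards +y
- gauge: white ceramic gauge block, loose, 0.25 kg, 30 (x) x 40 (y, gauge length) x 36 mm tall, standing on the plate between bracket and pad, touching neither, up to 2 deg askew. Origin: centre of its underside. Slides with 1 to 2 N. Fragile: squeeze below 13 N; a nip of 4 to 9 N, beyond the force that slides the bracket, is right.
- lever (a joint): orange clamp lever's angle in rad: grows clockwise from above; starts at 0 to 0.35, hard stop at 1.6, which is tight. Stays where left; needs about 0.3 N m throughout (5 N at 60 mm from the axis). Beyond about 0.85 it drives the washer onto the bracket.
- stud (a point): point on the lever's vertical turning axis at the height of the arm's middle, 55 mm over the table; axes as the base's
- lever_tip (a point): centre of the 19 mm ball at the lever's end, 83 mm from the turning axis, 55 mm over the table. The arm is a level round bar 12 mm thick from the hub (22 mm across, top 60 mm over the table). At joint 0 it points along the base's (-x, -y) diagonal, at 1.6 about along (-x, +y).
- washer: brass pressure washer, 27 mm across, 4 mm thick, under the lever; goes down 1.5 mm per rad of the lever. Origin: centre of its underside.
- short_gauge: bystander: small white ceramic block 24 x 20 x 30 mm standing on the plate's far rear corner; origin at the centre of its underside
- thumb_nut: bystander: brass nut 20 mm across, 14 mm tall, on the plate's far corner beside the anvil; origin at the centre of its underside
- screwdriver: bystander: screwdriver 160 mm long lying on the table to the left; origin at the middle of its underside
- cup: bystander: grey plastic cup 70 mm across, 80 mm tall, to the right; origin at the centre of its underside
Things that resemble listed ones, but are neither listed nor needed, are in the scene too. Leave any black or purple look-alike of the gauge alone.

How it is judged (in metres and radians):
On the way, in this order (a step that is already met when the one before it is completed fails the run):
1. the gauge block is pushed home on the pad and nipped: the bracket presses on it with over 3 N, more than its own friction can resist, while the lever is still loose (contact force between bracket and gauge above 3 N and y of gauge in the frame of anvil_face above -0.0412 m and value of joint lever below 0.6 rad), for 0.1 s.
2. the lever is turned to its stop and the washer clamps the bracket (over 10 N) (value of joint lever above 1.5 rad and contact force between washer and bracket above 10 N), for 0.2 s.
At the end, for the whole second after the job is handed in: Block upright between pad and bracket, within 15 mm of the anvil's middle, its centre 20 to 41.2 mm from the anvil face; bracket face on the block with at most 1.2 mm of gap; lever beyond 1.5 rad, washer pressing the bracket with over 10 N; all at rest (all of step 2 and y of bracket_face in the frame of gauge between -0.0212 and -0.0185 m and y of gauge in the frame of anvil_face between -0.0412 and -0.02 m and x of gauge in the frame of anvil_face between -0.015 and 0.015 m and angle between gauge's own z axis and vertical below 0.06 rad and linear speed of each of bracket, gauge below 0.01 m/s); the robot touches nothing.
It fails at once if the gauge block is squeezed by the bracket with more than 13 N (contact force between bracket and gauge above 13 N).
It fails at once if a bystander is moved by more than 12 mm (distance of any of short_gauge, thumb_nut, screwdriver, cup from where it was at the start of the episode above 0.012 m).
It also fails if it takes over 72 s, if anything falls off the work surface, if the arm or the gripper's body presses on something with over 40 N, if the wrist force passes 120 N, or if a joint passes its speed limit or range.

## Working session

There is one attempt and no reset: what is moved stays moved. The work goes in short steps, Python scripts to look and compute and a shell command to move; the robot and the scene stay as the last step left them, time stands still between calls to the robot, and variables do not carry over. Pictures are saved under pics/ and viewed, at most 10 in all, crops included, and the job is handed in when it is done.

```bash
mkdir -p pics; cat > h.py <<'E'
import numpy as np, cv2
from plant import r, imaging
def cam(n):
    d=imaging.read_camera(n); d['M']=np.array(d['cam_to_world'],float); return d
def ray(d,u,v):
    p=np.array([(u-d['cx'])/d['fx'],(v-d['cy'])/d['fy']]); q=p.copy()
    for _ in range(20): q=p/(1+d['k1']*(q@q))
    w=d['M'][:3,:3]@np.array([q[0],-q[1],-1.]); return d['M'][:3,3],w   # w scaled per unit depth
def onplane(d,u,v,z):
    o,w=ray(d,u,v); return o+w*(z-o[2])/w[2]
def pt(d,u,v):
    o,w=ray(d,u,v); return o+w*float(d['depth'][int(round(v)),int(round(u))])
def tri(a,ua,b,ub):
    o1,w1=ray(a,*ua);o2,w2=ray(b,*ub)
    A=np.stack([w1,-w2],1);s=np.linalg.lstsq(A,o2-o1,rcond=None)[0]
    p,q=o1+s[0]*w1,o2+s[1]*w2; return (p+q)/2,np.linalg.norm(p-q)
E
python3 - <<'E'
from h import *
for n in('side','top'):
    d=cam(n); cv2.imwrite(f'pics/{n}0.png',d['frame']); np.savez(n+'0.npz',**d)
    print(n,d['fx'],d['k1'],d['M'].round(3).tolist())
s=r.state(); print(s['t'],s['tool_pos'],s['tcp_rot'],s['wrist_force'],s['finger_gap'])
E
```

```text
side 356.49543462441704 0.0191869928720744 [[-0.977, 0.112, -0.182, 348.739], [-0.214, -0.517, 0.829, 815.177], [-0.002, 0.849, 0.528, 584.467], [0.0, 0.0, 0.0, 1.0]]
top 476.8038431473586 -0.06636527392920745 [[-0.028, 0.993, -0.111, 393.905], [-1.0, -0.029, -0.007, 14.687], [-0.01, 0.11, 0.994, 1526.348], [0.0, 0.0, 0.0, 1.0]]
0.1 [ 130.2134659  -508.27275989  252.60394031] [[ 9.68707770e-01  2.48203810e-01 -3.52713161e-04]
 [ 2.48204060e-01 -9.68706844e-01  1.33975786e-03]
 [-9.14264701e-06 -1.38537869e-03 -9.99999040e-01]] [ 0.12119729  0.29772495 -0.97898791] 85.5889247843375
```

View pics/side0.png

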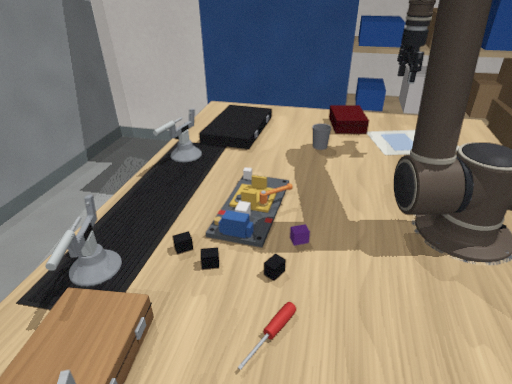

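View pics/top0.png

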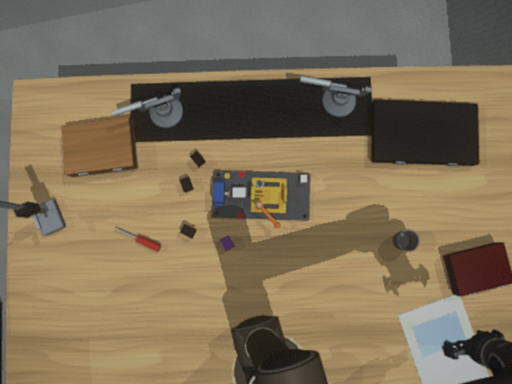

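The side view shows the fixture at about (250,208), with the blue anvil at (236,224), the white gauge at (243,210), the yellow bracket at (255,195) and the lever tip at (291,187). In the top view the anvil is at (218,193), the gauge at (239,192), the bracket at (268,196) and the lever tip at (277,226). The black and purple blocks lie off the plate, and the small white block sits in the rear corner at (304,178).

Candidates for the gauge in the top view:
- (239,192): white, between the anvil and the bracket. This fits the description.
- (304,178): the short gauge, a bystander.
- Black and purple blocks: look-alikes to leave alone.

I'll confirm this with an enlarged crop.

```bash
python3 - <<'E'
from h import *
a=cv2.imread('pics/top0.png')[160:230,205:318]; b=cv2.imread('pics/side0.png')[160:250,200:305]
A=cv2.resize(a,None,fx=4.8,fy=4.8,interpolation=cv2.INTER_CUBIC)[:, :]
B=cv2.resize(b,None,fx=5.5,fy=5.5,interpolation=cv2.INTER_CUBIC)
cv2.imwrite('pics/topc.png',cv2.resize(a,None,fx=7,fy=7,interpolation=cv2.INTER_CUBIC)); cv2.imwrite('pics/sidec.png',B)
E
```

```text
(no output)
```

View pics/topc.png

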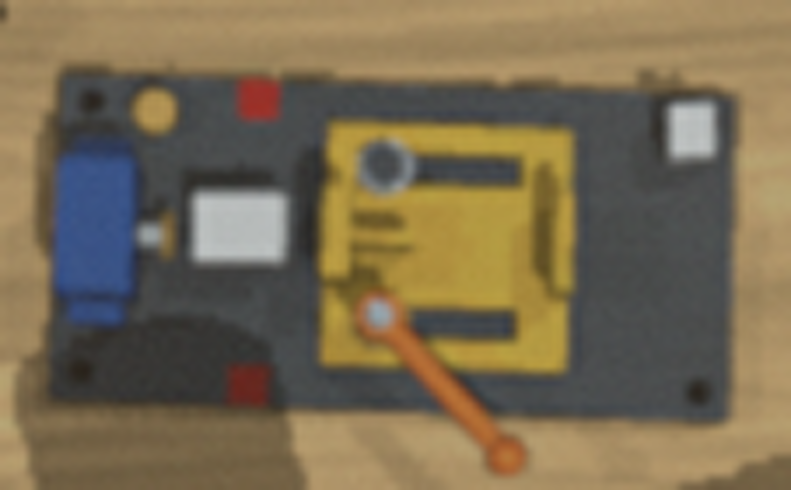

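View pics/sidec.png

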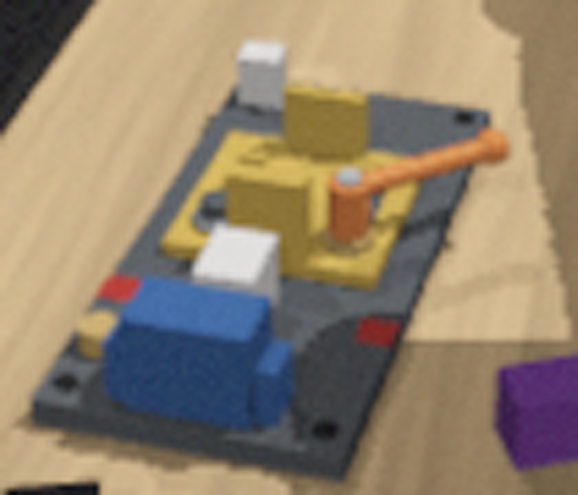

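The crops confirm it. The white gauge at top crop (240,227) stands between the brass pad (168,233) and the bracket wall (325,235). The lever runs from its hub (380,313) to the ball (505,455), and the push tab's rear edge is at about x 572, y 210–295. Next I'll measure positions.

```bash
python3 - <<'E'
from h import *
T=dict(np.load('top0.npz'));S=dict(np.load('side0.npz'))
t=lambda u,v:(205+(u+.5)/7-.5,160+(v+.5)/7-.5)
s=lambda u,v:(200+(u+.5)/5.5-.5,160+(v+.5)/5.5-.5)
tc=[(62,72),(735,95),(728,420),(50,400)]
P=np.array([onplane(T,*t(*p),16) for p in tc]); print('plate top',P.round(1).tolist())
c=P.mean(0); ey=(P[0]+P[3]-P[1]-P[2]);ey/=np.linalg.norm(ey);ex=(P[0]+P[1]-P[2]-P[3]);ex/=np.linalg.norm(ex)
print('dims',np.linalg.norm(P[0]-P[1]),np.linalg.norm(P[1]-P[2]))
ang=np.arctan2(ey[1],ey[0]); a2=np.arctan2(ex[1],ex[0])+np.pi/2; yaw=(ang*2+a2)/3-np.pi/2
R=np.array([[np.cos(yaw),-np.sin(yaw)],[np.sin(yaw),np.cos(yaw)]])
o=c[:2]-R@np.array([0,-5]); print('yaw deg',np.degrees([ang-np.pi/2,a2-np.pi/2,yaw]),'origin top',o)
loc=lambda p:(R.T@(np.asarray(p)[:2]-o)).round(1)
# side corners: rear-right(near robot), front-left etc
sc=[(232,95),(490,115),(345,468),(35,405)]
for p in sc: q=onplane(S,*s(*p),16); print('side corner',q.round(1),loc(q))
for n,a,b in[('ball',(505,455),(492,146)),('hub',(380,313),(349,180)),('gaugetopL',(192,190),None),('short',None,None)]:
    if b:
        q,e=tri(T,t(*a),S,s(*b)); print(n,q.round(1),'res',round(e,1),'loc',loc(q),'topplane',loc(onplane(T,*t(*a),55 if n=='ball' else 60)))
for n,p,z in[('tabtop rear far',(572,165),60),('tab rear near',(568,297),60),('foot TL',(328,122),24),('foot TR',(575,130),24),('foot BR',(568,374),24),('foot BL',(320,366),24),('g TL',(192,190),52),('g TR',(288,191),52),('g BR',(286,265),52),('g BL',(190,261),52),('pad end',(173,233),34),('boltstud',(387,165),38)]:
    q=onplane(T,*t(*p),z); print(n,q.round(1),loc(q))
E
```

```text
plate top [[639.3, 163.7, 16.0], [619.7, -144.0, 16.0], [471.3, -135.0, 16.0], [489.0, 171.8, 16.0]]
dims 308.3512798894006 148.69290690398617
yaw deg [-3.4776835  -3.28212372 -3.41249691] origin top [555.14810633  19.12074302]
side corner [ 615.9 -118.    16. ] [  68.8 -133.3]
side corner [ 468.2 -127.2   16. ] [ -78.1 -151.2]
side corner [485.3 180.8  16. ] [-79.4 157.2]
side corner [631.4 168.8  16. ] [ 67.2 153.9]
ball [455.6 -32.5  54.9] res 2.3 loc [-96.3 -57.4] topplane [-95.2 -57.2]
hub [519.2  20.7  59.1] res 2.9 loc [-35.9  -0.6] topplane [-34.6  -0.3]
tabtop rear far [583.9 -66.   60. ] [ 33.8 -83.2]
tab rear near [525.3 -62.2  60. ] [-25.  -82.9]
foot TL [611.5  42.2  24. ] [54.8 26.4]
foot TR [604.5 -69.9  24. ] [ 54.6 -85.9]
foot BR [493.7 -62.9  24. ] [-56.5 -85.5]
foot BL [500.5  48.8  24. ] [-56.3  26.3]
g TL [578.6 103.1  52. ] [18.4 85.2]
g TR [576.9  60.3  52. ] [19.3 42.4]
g BR [543.8  62.   52. ] [-13.8  42.2]
g BL [546.8 104.7  52. ] [-13.4  84.9]
pad end [561.6 113.1  34. ] [ 0.8 94.2]
boltstud [589.1  16.   38. ] [34.1 -1.1]
```

```bash
python3 -m crank '5.2 -2.9 0 -9; 10.4 -5.8 0 -18; 15.6 -8.7 0 -27; 20.8 -11.6 0 -36; 26 -14.5 0 -45; 31.2 -17.4 0 -54; 36.4 -20.3 0 -63; 41.6 -23.2 0 -72' -1 20
python3 -c "
from h import *
s=r.state();print(s['joint_positions'],s['tcp_rot'].round(3).tolist())
R=s['tcp_rot'];d=np.array([547.4,-110.7,150])-s['tool_pos'];print(R.T@d)"
```

```text
t: 1.1
tool_pos: [476.8, -178.9, 253.1]
tcp_rot: [[0.058, 0.998, -0.0], [0.998, -0.058, -0.0], [-0.0, -0.0, -1.0]]
wrist_force: [-0.1, -0.8, -1.3]
finger_gap: 0.4
gripper_force: 0.0
[-3.58911954e-01  9.60507169e-02 -7.36384228e-02  1.40129235e+00
 -1.90321106e-04  1.26992624e+00] [[0.058, 0.998, -0.0], [0.998, -0.058, -0.0], [-0.0, -0.0, -1.0]]
[ 72.21228617  66.59145772 103.05245293]
```

```bash
python3 -m crank '3.6 3.3 2 0; 7.2 6.7 4 0; 7.2 6.7 9 0; 7.2 6.7 13 0; 7.2 6.7 16 0; 7.2 6.7 18 0; 7.2 6.7 19.1 0; 7.2 6.7 19.1 0'
python3 - <<'E'
from h import *
s=r.state();print(s['tool_pos'],s['wrist_force'])
for n in('side','top'):
    d=cam(n); cv2.imwrite(f'pics/{n}1.png',d['frame'])
a=cv2.imread('pics/side1.png')[140:250,190:310]
cv2.imwrite('pics/side1c.png',cv2.resize(a,None,fx=5,fy=5,interpolation=cv2.INTER_CUBIC))
E
```

```text
t: 2.1
tool_pos: [546.6, -112.9, 61.7]
tcp_rot: [[0.063, 0.998, -0.002], [0.998, -0.063, 0.0], [0.0, -0.002, -1.0]]
wrist_force: [-0.4, -0.0, 0.8]
finger_gap: -0.0
gripper_force: 0.0
[ 546.62726765 -112.87791884   61.6663199 ] [-0.39972236 -0.04196254  0.79266623]
```

View pics/side1c.png

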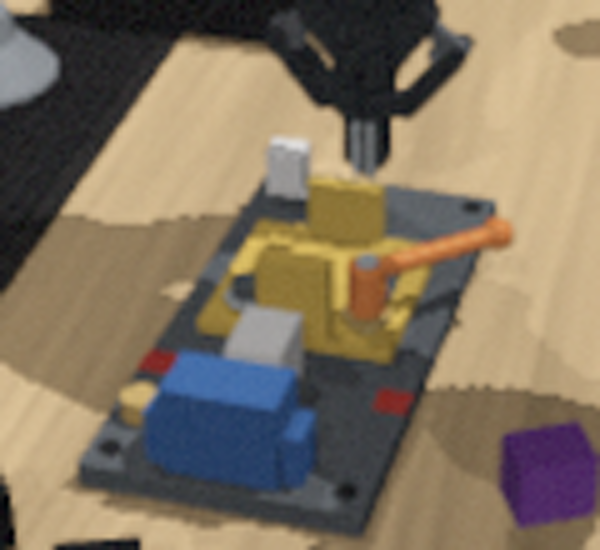

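The shut fingers at crop (365,165) stand behind the tab, lined up with its middle and clear of the short gauge. Now I'll approach.

```bash
python3 -m crank '1 0 0 0; 2 0 0 0; 2.6 0 0 0; 2.8 0 0 0; 3 0 0 0; 3.1 0 0 0;3.2 0 0 0;3.2 0 0 0'; python3 -m crank '0.1 0 0 0;0.2 0 0 0;0.3 0 0 0;0.4 0 0 0;0.5 0 0 0; 0.5 0 0 0'
```

```text
t: 3.2
tool_pos: [549.1, -81.1, 62.3]
tcp_rot: [[0.063, 0.998, -0.0], [0.998, -0.063, 0.0], [-0.0, -0.0, -1.0]]
wrist_force: [-0.4, 0.0, 0.4]
finger_gap: 0.0
gripper_force: 0.0
t: 3.95
tool_pos: [549.5, -76.0, 62.3]
tcp_rot: [[0.063, 0.998, 0.0], [0.998, -0.063, 0.0], [0.0, 0.0, -1.0]]
wrist_force: [0.3, 0.2, 0.7]
finger_gap: -0.2
gripper_force: 0.0
```

```bash
python3 -m crank '0.1 0 0 0;0.2 0 0 0;0.3 0 0 0;0.4 0 0 0' | grep -E "t:|pos|wrist"; python3 -m crank '0.1 0 0 0;0.2 0 0 0;0.3 0 0 0;0.4 0 0 0'| grep -E "t:|pos|wrist"; python3 -m crank '0.1 0 0 0;0.2 0 0 0;0.3 0 0 0;0.4 0 0 0'| grep -E "t:|pos|wrist"
```

```text
t: 4.45
tool_pos: [549.7, -72.2, 62.3]
tcp_rot: [[0.063, 0.998, 0.0], [0.998, -0.063, -0.0], [-0.0, 0.0, -1.0]]
wrist_force: [-0.2, -1.5, 0.1]
t: 4.95
tool_pos: [550.0, -68.0, 62.3]
tcp_rot: [[0.063, 0.998, -0.0], [0.998, -0.063, -0.0], [-0.0, -0.0, -1.0]]
wrist_force: [-0.2, -3.2, -0.1]
t: 5.45
tool_pos: [550.2, -64.0, 62.3]
tcp_rot: [[0.063, 0.998, -0.0], [0.998, -0.063, -0.0], [-0.0, -0.0, -1.0]]
wrist_force: [-0.4, -2.1, -0.1]
```

```bash
c(){ grep -E "pos|wrist"; }
python3 -m crank '0.1 0 0 0;0.2 0 0 0;0.3 0 0 0;0.4 0 0 0'|c; python3 -m crank '0.1 0 0 0;0.2 0 0 0;0.3 0 0 0'|c; python3 -m crank '0.1 0 0 0;0.2 0 0 0;0.3 0 0 0'|c;  python3 -m crank '0.05 0 0 0;0.1 0 0 0;0.15 0 0 0;0.2 0 0 0'|c
```

```text
tool_pos: [550.5, -60.0, 62.3]
wrist_force: [-0.4, -2.5, 0.4]
tool_pos: [550.7, -57.2, 62.3]
wrist_force: [-0.2, -3.7, -1.1]
tool_pos: [550.8, -54.1, 62.3]
wrist_force: [0.1, -4.4, 0.3]
tool_pos: [551.0, -52.1, 62.3]
wrist_force: [-0.0, -4.1, 0.8]
```

```bash
python3 -c "
from h import *
s=r.state();print(s['t'],s['tool_pos'],s['wrist_force'])
d=cam('top'); cv2.imwrite('pics/top2.png',d['frame']); e=cam('side'); a=e['frame'][150:250,195:305]; cv2.imwrite('pics/side2.png',cv2.resize(a,None,fx=5,fy=5,interpolation=cv2.INTER_CUBIC))
s=r.state();print(s['t'],s['wrist_force'])"
```

```text
7.2 [550.99306009 -52.07478154  62.29921826] [-0.01210822 -4.14356245  0.81558979]
7.3 [-0.01897937 -3.79668058  0.64137248]
```

View pics/side2.png

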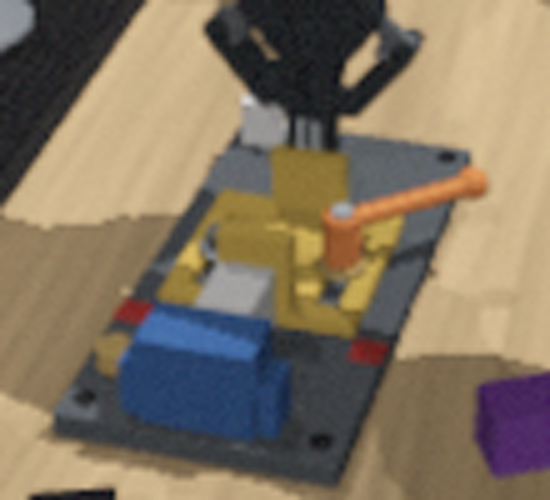

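The bracket at crop (290,250) now touches the gauge at (235,290), and the force rose from about 2.4 N to about 4.1 N. A few mm remain to the pad, so I'll creep.

```bash
c(){ grep -E "pos|wrist"; }
python3 -m crank '0.03 0 0 0;0.06 0 0 0;0.09 0 0 0;0.12 0 0 0'|c; python3 -m crank '0.03 0 0 0;0.06 0 0 0;0.08 0 0 0'|c
```

```text
tool_pos: [551.0, -50.9, 62.3]
wrist_force: [-0.7, -3.4, 0.6]
tool_pos: [551.1, -50.1, 62.3]
wrist_force: [-0.5, -4.4, 0.2]
```

```bash
c(){ grep -E "pos|wrist"; }
python3 -m crank '0.03 0 0 0;0.06 0 0 0;0.08 0 0 0'|c
```

```text
tool_pos: [551.2, -49.3, 62.3]
wrist_force: [-1.0, -4.7, 1.3]
```

```bash
c(){ grep -E "pos|wrist"; }
python3 -m crank '0.03 0 0 0;0.06 0 0 0'|c
```

```text
tool_pos: [551.2, -48.7, 62.3]
wrist_force: [-0.6, -3.6, -0.5]
```

```bash
python3 -m crank '0.03 0 0 0;0.06 0 0 0'| grep -E "pos|wrist"
```

```text
tool_pos: [551.2, -48.1, 62.3]
wrist_force: [0.6, -3.7, 0.2]
```

```bash
python3 -m crank '0.03 0 0 0;0.05 0 0 0'| grep -E "pos|wrist"
```

```text
tool_pos: [551.3, -47.6, 62.3]
wrist_force: [-0.4, -4.3, -0.1]
```

```bash
python3 -m crank '0.03 0 0 0;0.05 0 0 0'| grep -E "pos|wrist"
```

```text
tool_pos: [551.3, -47.1, 62.3]
wrist_force: [-0.2, -4.2, -0.1]
```

```bash
python3 -m crank '0.02 0 0 0;0.04 0 0 0'| grep -E "pos|wrist"; python3 -m crank '0.02 0 0 0;0.04 0 0 0'| grep -E "pos|wrist"
```

```text
tool_pos: [551.3, -46.7, 62.3]
wrist_force: [-0.8, -3.8, 0.1]
tool_pos: [551.3, -46.6, 62.3]
wrist_force: [-0.1, -5.8, -0.1]
```

```bash
python3 -m crank '0.02 0 0 0;0.04 0 0 0'| grep -E "pos|wrist"
```

```text
tool_pos: [551.3, -46.6, 62.3]
wrist_force: [-0.5, -7.5, 0.3]
```

```bash
python3 -m crank '0.02 0 0 0;0.04 0 0 0'| grep -E "pos|wrist"
```

```text
tool_pos: [551.3, -46.6, 62.3]
wrist_force: [-1.2, -8.5, 0.7]
```

Contact with the pad: the tool stopped moving and the force rose to 8.5 N, a nip of about 6 N. I'll hold briefly and check the force.

```bash
python3 -m crank '0 0 0 0;0 0 0 0'| grep -E "t:|pos|wrist"; python3 -m crank '0 0 0 0'| grep -E "t:|pos|wrist"
```

```text
t: 10.8
tool_pos: [551.3, -46.6, 62.3]
tcp_rot: [[0.064, 0.998, -0.0], [0.998, -0.064, -0.002], [-0.002, -0.0, -1.0]]
wrist_force: [-1.5, -8.6, -0.5]
t: 10.92
tool_pos: [551.3, -46.6, 62.3]
tcp_rot: [[0.064, 0.998, -0.0], [0.998, -0.064, -0.002], [-0.002, -0.0, -1.0]]
wrist_force: [-0.6, -8.3, 0.8]
```

Firm and steady, about 6 N of nip. I'll back off along the slide and lift, then work out the lever path.

```bash
python3 -m crank '-0.1 0 0 0;-0.3 0 0 0;-0.8 0 0 0;-1.8 0 0 0;-2.5 0 0 0;-2.5 0 -2 0;-2.5 0 -4 0;-2.5 0 -6 0'| grep -E "t:|pos|wrist"
cat > lev.py <<'E'
from h import *
yaw=np.radians(-3.41);R=np.array([[np.cos(yaw),-np.sin(yaw)],[np.sin(yaw),np.cos(yaw)]])
o=np.array([555.15,19.12]); stud=o+R@np.array([-35.3,-0.5])
def pose(j,off,rad=55):     # world xy, heading of tool x (deg)
    f=np.radians(225)-j+yaw; u=np.array([np.cos(f),np.sin(f)]);t=np.array([np.sin(f),-np.cos(f)])
    return stud+rad*u-off*t, np.degrees(np.arctan2(t[1],t[0]))
def rows(js,off,z):
    s=r.state();T=s['tcp_rot'];p0=s['tool_pos'];h0=np.degrees(np.arctan2(T[1,0],T[0,0]))
    for j in js:
        p,h=pose(j,off); d=T.T@(np.r_[p,z]-p0); print(round(j,2),(d/10).round(2),'twist',round((h0-h+180)%360-180,1))
if __name__=='__main__':
    import sys
    rows(eval(sys.argv[1]),float(sys.argv[2]),float(sys.argv[3]))
E
python3 lev.py '[0.03]' 27 66
python3 - <<'E'
from h import *
b=[]
d=cam('top');s=cam('side')
a=cv2.resize(d['frame'][160:230,205:318],None,fx=6,fy=6,interpolation=cv2.INTER_CUBIC)
cv2.imwrite('pics/top3.png',a)
E
```

```text
t: 11.92
tool_pos: [549.7, -70.9, 122.9]
tcp_rot: [[0.064, 0.998, -0.0], [0.998, -0.064, 0.0], [0.0, -0.0, -1.0]]
wrist_force: [-0.7, -0.2, 0.7]
0.03 [ 3.21 -5.69  5.69] twist -43.5
```

View pics/top3.png

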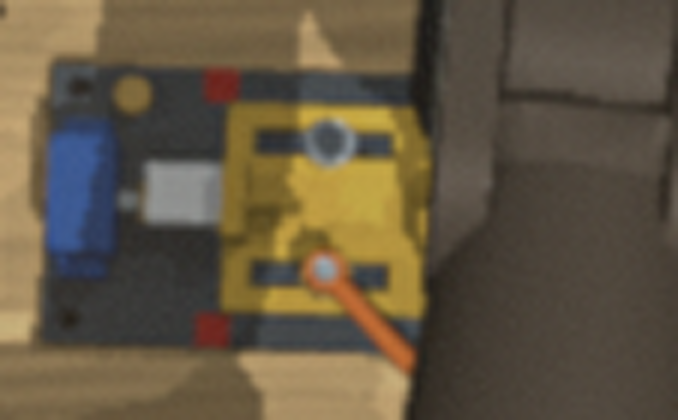

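The bracket's front edge at crop x≈222 lies in the red zone, and the gauge at (180,192) sits between the pad and the wall. The lever hub is at (323,268). Next I'll position behind the lever arm.

```bash
python3 -m crank '0.7 -1.2 0 -9;1.4 -2.4 0 -18; 2.1 -3.6 0 -27; 2.8 -4.8 0 -36; 3.2 -5.7 0 -43.5; 3.2 -5.7 3 -43.5;3.2 -5.7 5.2 -43.5;3.2 -5.7 5.7 -43.5'| grep -E "t:|pos|wrist|rot"
python3 lev.py '[0.03,.1,.2,.3,.4,.5,.6]' 17 66
python3 -c "
from h import *
e=cam('side'); a=e['frame'][140:250,190:310]; cv2.imwrite('pics/side4.png',cv2.resize(a,None,fx=5,fy=5,interpolation=cv2.INTER_CUBIC))"
```

```text
t: 13.02
tool_pos: [493.4, -34.9, 63.2]
tcp_rot: [[-0.641, 0.768, -0.004], [0.768, 0.641, 0.0], [0.003, -0.002, -1.0]]
wrist_force: [-0.6, -0.7, -0.2]
0.03 [ 0.88  0.1  -0.28] twist -0.0
0.1 [ 1.27 -0.01 -0.28] twist 4.0
0.2 [ 1.83 -0.11 -0.28] twist 9.7
0.3 [ 2.41 -0.16 -0.27] twist 15.5
0.4 [ 2.98 -0.14 -0.27] twist 21.2
0.5 [ 3.55 -0.08 -0.27] twist 26.9
0.6 [ 4.11  0.05 -0.27] twist 32.6
```

View pics/side4.png

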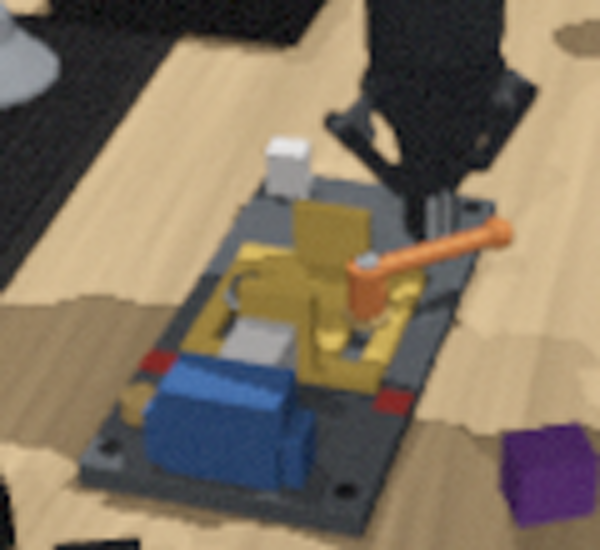

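The fingers at crop (440,215) stand just behind the lever arm. Now I'll turn the lever.

```bash
python3 -m crank '0.5 0 -0.2 0;0.9 0.1 -0.2 0;1.3 0 -0.2 4;1.8 -0.1 -0.2 10;2.4 -0.2 -0.2 15;3 -0.1 -0.2 21;3.6 -0.1 -0.2 27;4.1 0 -0.2 33'| grep -E "t:|pos|wrist"
python3 lev.py '[.7,.8,.9,1.0,1.1,1.2]' 17 65
```

```text
t: 14.08
tool_pos: [468.8, -4.4, 68.2]
tcp_rot: [[-0.116, 0.993, 0.001], [0.993, 0.116, -0.003], [-0.003, 0.001, -1.0]]
wrist_force: [-0.5, -5.9, 2.1]
0.7 [ 0.7  -0.26  0.32] twist 5.2
0.8 [ 1.27 -0.36  0.32] twist 10.9
0.9 [ 1.85 -0.39  0.31] twist 16.6
1.0 [ 2.42 -0.37  0.31] twist 22.3
1.1 [ 2.99 -0.29  0.31] twist 28.1
1.2 [ 3.55 -0.15  0.31] twist 33.8
```

```bash
python3 -m crank '0.7 -0.2 0.3 5;1.3 -0.3 0.3 11;1.9 -0.4 0.3 17;2.4 -0.4 0.3 22;3 -0.3 0.3 28;3.6 -0.2 0.3 34'| grep -E "t:|pos|wrist"
python3 lev.py '[1.3,1.4,1.5,1.6]' 17 65;python3 lev.py '[1.6]' 14 65
```

```text
t: 14.82
tool_pos: [463.4, 31.0, 65.5]
tcp_rot: [[0.46, 0.888, 0.003], [0.888, -0.46, -0.004], [-0.002, 0.004, -1.0]]
wrist_force: [1.5, -7.5, 1.1]
1.3 [ 0.52 -0.15  0.05] twist 5.5
1.4 [ 1.09 -0.24  0.05] twist 11.2
1.5 [ 1.67 -0.27  0.04] twist 17.0
1.6 [ 2.24 -0.24  0.04] twist 22.7
1.6 [ 2.52 -0.13  0.04] twist 22.7
```

```bash
python3 -m crank '0.5 -0.2 0 5;1.1 -0.2 0 11;1.7 -0.3 0 17;2.1 -0.2 0 22;2.3 -0.2 0 22;2.3 -0.2 0 22'| grep -E "t:|pos|wrist"
python3 lev.py '[1.6]' 17 65;python3 lev.py '[1.6]' 14 65
```

```text
t: 15.58
tool_pos: [470.8, 52.6, 65.1]
tcp_rot: [[0.756, 0.654, 0.0], [0.654, -0.756, -0.003], [-0.002, 0.002, -1.0]]
wrist_force: [-3.2, -5.6, 2.3]
1.6 [0.02 0.09 0.01] twist 0.9
1.6 [0.32 0.1  0.01] twist 0.9
```

```bash
python3 -m crank '0.1 0.05 0 0;0.2 0.05 0 0;0.2 0.05 0 0'| grep -E "t:|pos|wrist"; python3 -m crank '0.1 0 0 0;0.2 0 0 0;0.2 0 0 0'| grep -E "t:|pos|wrist"
```

```text
t: 15.95
tool_pos: [471.0, 52.7, 64.9]
tcp_rot: [[0.757, 0.654, -0.003], [0.654, -0.757, -0.005], [-0.005, 0.002, -1.0]]
wrist_force: [-9.4, -8.6, 8.2]
t: 16.32
tool_pos: [471.1, 52.9, 64.8]
tcp_rot: [[0.757, 0.653, -0.005], [0.653, -0.757, -0.007], [-0.009, 0.002, -1.0]]
wrist_force: [-13.4, -13.7, 12.0]
```

The force rose to about 19 N with no more movement, so this is the hard stop. I'll back off and check.

```bash
python3 -m crank '-0.4 0 0 0;-1 0 0 0;-2 0 0 0;-2 0 -3 0;-2 0 -7 0;-2 0 -12 0;-5 3 -15 0;-10 6 -15 0'| grep -E "t:|pos|wrist"; python3 -m crank '-5 3 0 0;-10 6 0 0;-10 6 0 0'| grep -E "t:|pos|wrist"
python3 - <<'E'
from h import *
from lev import R,o,stud
T=cam('top');S=cam('side')
a=cv2.resize(T['frame'][160:230,205:318],None,fx=5,fy=5,interpolation=cv2.INTER_CUBIC)
b=cv2.resize(S['frame'][165:250,195:305],None,fx=5,fy=5,interpolation=cv2.INTER_CUBIC)[:,:565]
w=np.zeros((a.shape[0],15,3),np.uint8); 
cv2.imwrite('pics/end.png',cv2.resize(np.hstack([a,cv2.resize(b,(int(b.shape[1]*a.shape[0]/b.shape[0]),a.shape[0]))]),(800,270)))
def blob(d):
    hsv=cv2.cvtColor(d['frame'],cv2.COLOR_BGR2HSV); m=cv2.inRange(hsv,(4,140,90),(15,255,255)); return m
for n,d,bx in(('top',T,(205,318,160,230)),('side',S,(195,310,150,250))):
    m=blob(d)[bx[2]:bx[3],bx[0]:bx[1]]; v,u=np.nonzero(m); P=np.array([onplane(d,x+bx[0],y+bx[2],55)[:2] for x,y in zip(u,v)])
    L=(P-o)@R; x=L-[-35,-.5]; rr=np.hypot(*x.T); k=(rr>30)&(rr<95); A=np.unwrap(np.arctan2(x[k,1],x[k,0])%(2*np.pi)); print(n,k.sum(),'joint',np.radians(225)-np.median(A))
E
```

```text
t: 17.32
tool_pos: [439.7, -55.8, 217.1]
tcp_rot: [[0.754, 0.657, 0.006], [0.657, -0.754, -0.001], [0.004, 0.004, -1.0]]
wrist_force: [0.2, -0.2, -0.5]
t: 17.7
tool_pos: [400.1, -169.0, 214.4]
tcp_rot: [[0.761, 0.649, 0.0], [0.649, -0.761, -0.001], [-0.0, 0.001, -1.0]]
wrist_force: [0.3, 0.1, -0.0]
top 88 joint 1.6229191811143426
side 109 joint 1.62817267749482
```

View pics/end.png

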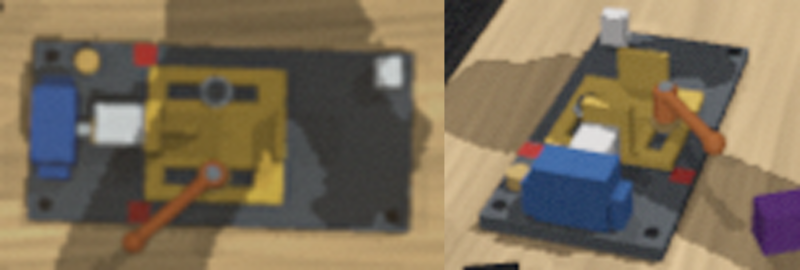

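The lever measures about 1.6 rad in both views, with its ball at (133,242) in the top crop. The gauge at (118,124) is nipped between the pad (90,128) and the bracket (147,130). The bystanders are unmoved and the robot is clear, so I'll hand in.

```bash
python3 -c "
from plant import r
print(r.finish_job())"
```

```text
the job is handed in; nothing more can be done
None
```

I nipped the gauge block against the pad at about 6 N (estimated from the wrist force) and turned the clamp lever to its hard stop, about 1.6 rad in both camera views. I then handed the job in at about 18 s with the robot clear; it returned no verdict.

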